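# Fit the slim comb corer in the collet

### The job

On the kitchen table, take the slim round comb corer out of the wooden rack and set its shank down into the open collet of the steel stand until its collar rests flush on the collet's face. Then swing the nut's tommy bar by its upright black knob clockwise (seen from above) until the nut is firmly tight and the collet grips the corer, and let go.

Things in the scene. Friction and masses are not known exactly. Their poses are not given: they have to be found in the camera images.
- corer_mid (a point): Centre of the slim corer's round hollow-ended barrel (20 mm diameter, 54 mm tall; steel, 0.1 kg), z up. Barrel top 27 mm above. Under the barrel a collar, 36 mm diameter, 6 mm thick, underside 33 mm below this point; then a 10 mm shank with tapered foot, ending 73 mm below. Stands in the rack; its x axis points across the rack. The other two bits have a fat 34 mm barrel or a flat blade.
- rack: Fixed wooden rack, 60 (x) x 240 (y) x 50 mm, origin centre of its underside. Three bits stand in holes 76 mm apart along y, shank down, their collars resting on its top; which bit is where varies. The holes are loose and 45 mm deep: bits lift straight out. The space across the rack (x), above its top, is free for fingers.
- collet_mouth (a point): Centre of the flat top face of the fixed steel collet stand: base plate 110 mm square, upright sleeve 42 mm across, bore 22 mm, face 75 mm above the table, z up. Three jaws in the bore leave a 20 mm opening at nut 0 and close 5.3 mm in radius per rad, meeting the 10 mm shank at 0.95 rad. With the shank home the collar rests on the face, the barrel's centre 33 mm above this point.
- collet_nut (a joint): Angle of the nut round the sleeve (64 mm across) in rad: 0 open, growing clockwise seen from above; vertical axis through the collet mouth. Starts at 0 to 0.25, jaws begin to grip at 0.95, end stop at 1.2. Takes about 4 N at the knob, up to about 10 N once it grips; turned to the stop and let go, it springs back by about 0.12 and stays, gripping.
- nut_knob (a point): Centre of the upright round black knob at the end of the nut's bar: 20 mm diameter, 40 mm tall, top 130 mm above the table, this point 110 mm. It lies 100 mm from the collet's axis and swings with the nut. The bar is a 10 mm rod 50 mm above the table.
There are look-alikes about, which are no part of the job. There is more than one size of the part that bears collet_mouth; the job needs the smallest.

How it is judged:
On the way, in this order (a step that is already met when the one before it is completed fails the run):
1. the corer's shank is down in the open collet, collar on the face (horizontal distance between corer_mid and collet_mouth below 0.012 m and z of corer_mid in the frame of collet_mouth below 0.038 m and value of joint collet_nut below 0.6 rad), for 0.2 s.
2. the nut is turned clockwise until the jaws grip (value of joint collet_nut above 1 rad), for 0.2 s.
At the end, for the whole second after the job is handed in: The slim corer stands upright (within 10 degrees) in the collet, its barrel's centre within 10 mm of the collet's axis and its collar within 5 mm of the face, and the nut is turned past 1.0 rad, so that the jaws grip the shank (horizontal distance between corer_mid and collet_mouth below 0.01 m and z of corer_mid in the frame of collet_mouth between 0.028 and 0.038 m and angle between corer_mid's own z axis and vertical below 0.17 rad and value of joint collet_nut above 1 rad); the robot touches nothing.
It also fails if it takes over 54 s, if anything falls off the work surface, if the arm or the gripper's body presses on something with over 40 N, if the wrist force passes 120 N, or if a joint passes its speed limit or range.

### The arm

A 6-joint arm with a two-finger parallel gripper is mounted at the origin on the work surface. World frame = base frame: x ahead of the robot, y to its left, z up, the work surface at z = 0. Lengths are in m, angles in rad, forces in N, time in s.
With the tool pointing down it reaches from about 0.3 to 0.875 m from the base axis. Payload 6.4 kg.
Tool frame: the origin (TCP) lies midway between the tips of the shut fingers; the grasp point (between the pads) lies 19 mm behind it (ctrl.pinch_z is the distance from the TCP to the grasp point, in m); z points along the fingers, y is the line along which they close (so a half turn about z gives the same grasp; the last joint's range is limited). The gripper opens to 85 mm and grips with 20 to 120 N. Pads are 22 mm wide; open, the fingers measure 114 mm over their backs; the gripper's body (76 mm by 85 mm) begins 54 mm behind the grasp point. The pads swing forward as they close: fully open they stand 13 mm farther back than shut.
Start: joints at [0.995, 0.181, 1.607, -0, 1.354, -0.206], TCP at [0.208, 0.536, 0.231] pointing down, gripper open.
Joint ranges: [-2.99, 2.99], [-0.89, 2.07], [0.3, 2.58], [-1.14, 4.28], [0, 2.63], [-3.12, 3.12]. Speed limits (rad/s): [2.57, 2.57, 3.01, 3.14, 3.14, 3.14].

### API

Orientations are given as a unit quaternion [w, x, y, z].
In Python, from bench import ctrl gives the robot as it stands.
- The arm moves only by the tool apply_moves, never from a script. Its argument "moves" is a list of rows, each an object with "jaw": the opening, from 0 (shut) to 1 (fully open); "offset": the shift along the tool's x, y, z in mm, a list of three; "rot": the turn, a rotation vector about the tool's x, y, z in degrees, a list of three. In form: [{"jaw": jaw, "offset": [dx, dy, dz], "rot": [ax, ay, az]}, ...]. A call has exactly 5 rows; each row shifts and turns the commanded pose from where the row before left it, along the tool's axes as they then stand; what a row does not reach is not made up. A row lasts 1/8 s, in which the tool goes at most 62.5 mm and 10.7 degrees, less where a joint would pass 70% of its speed; a pose out of reach is approached as far as the arm can. A call is refused whole if a number of a shift passes 62.5 or a number of a turn 10.7, either way. A call with a gripper value outside its range is refused whole. The fingers move at their own pace and stop on an object; the grip force is fixed at half the most. Time passes only in rows, so rows that do not move let the fingers close, or fill a call up. It gives the time, the measured TCP pose, the force, the opening and the grip force at its end, in the units of the state.
- ctrl.get_obs(): the state, without advancing time (a new reading comes with each control period).
- ctrl.camera(name): name is "scene" or "side" or "wrist"; returns (picture, depth): 420x560x3 uint8, red, green, blue; 420x560 float32, m along the optical axis (not along the pixel's ray), 0 where there is no reading.
- ctrl.camera_params(name): a dict with "K" (3x3 intrinsics, pixels), "dist" ([k1, k2, p1, p2, k3] as OpenCV has them; the pictures are not rectified), "cam_to_world" (4x4, takes a point from camera to world coordinates); the wrist camera has in their place "mount" (4x4, takes a point from camera to tool coordinates, whose origin is the TCP and whose axes are the flange's). Camera axes: x right, y down, z forward; pixel columns grow to the right and rows downward; lengths in m; the calibration is good to about 2 mm. A picture is of the moment at which its call begins: read the wrist's pose just before it. camera_params takes no time and is no camera call.
- ctrl.hand_in(): hands the job in; it is judged then, once.
Trained networks look in the newest picture that a camera, given by its name, has taken for a name from the list of things; names that differ only in an ending like _2 or _b are one class to them, and where a whole thing is asked for, a point or a joint stands for the part that bears it (a point fixed in the world has none). Each returns a list of dicts, best first, with "score" (0 to 1); they miss things now and then, are a little off and sometimes report something else, mostly with a low value. They report only what shows in the picture. A call takes as long as a camera call. They do not tell look-alikes from the thing itself.
- ctrl.outline_of(camera, target): "region" (420x560 bool, what is visible of it) and "position" ([column, row] in pixels, amid what is visible of it).
The state is a dict: "time_s": time; "q": joint angles; "dq": joint speeds; "joint_efforts": joint torques, N m; "eef_pos": TCP position; "eef_rot": TCP orientation; "wrist_force": force on the tool from outside, world axes, zero at the start; "torque": the same for the moment, N m; "opening": opening from 0.0 (shut) to 1.0 (fully open); "grasp_force": force on a finger pad.
Only numpy, scipy, OpenCV 4.12 (cv2) and the standard library are available. Lean on these libraries where they do the work, as an engineer would, in place of code of your own. Each camera call takes 0.05 s, during which the arm holds its last target. There are 200 camera calls.

## Working session

There is one attempt and no reset: what is moved stays moved. The work goes in short steps, Python scripts to look and compute and a tool call to move; the robot and the scene stay as the last step left them, time stands still between calls to the robot, and variables do not carry over. Pictures are saved under pics/ and viewed, at most 10 in all, crops included, and the job is handed in when it is done.

Besides the shell and the picture viewer there is one more tool, called after "Call:" as name(argument=value, ...) on one line, values as JSON. apply_moves: Moves the arm, as the interface text tells. Its arguments: {"type":"object","properties":{"moves":{"type":"array"}},"required":["moves"]}

```bash
mkdir -p pics; ls; cat > h.py <<'E'
import numpy as np, cv2
from bench import ctrl
def T(o):
    w,x,y,z=o["eef_rot"]; from scipy.spatial.transform import Rotation as R
    M=np.eye(4); M[:3,:3]=R.from_quat([x,y,z,w]).as_matrix(); M[:3,3]=o["eef_pos"]; return M
def cam(name):
    o=ctrl.get_obs(); im,d=ctrl.camera(name); p=ctrl.camera_params(name)
    C=p["cam_to_world"] if "cam_to_world" in p else T(o)@np.array(p["mount"])
    return im,d,np.array(p["K"]),np.array(p["dist"]),np.array(C)
def pts(c,mask):
    im,d,K,D,C=c; v,u=np.nonzero(mask&(d>0))
    n=cv2.undistortPoints(np.stack([u,v],1).astype(np.float32)[:,None],K,D)[:,0]
    z=d[v,u][:,None]; P=np.hstack([n*z,z]); return P@C[:3,:3].T+C[:3,3]
def ray(c,u,v):
    im,d,K,D,C=c; n=cv2.undistortPoints(np.array([[[u,v]]],np.float32),K,D)[0,0]
    return C[:3,3],C[:3,:3]@np.array([n[0],n[1],1])
def atz(c,u,v,z):
    o,r=ray(c,u,v); return o+r*(z-o[2])/r[2]
def save(im,n): cv2.imwrite("pics/"+n,im[:,:,::-1])
E
python3 - <<'E'
from h import *
o=ctrl.get_obs(); print(o["time_s"],o["eef_rot"],ctrl.pinch_z)
ims=[]
for n in ["scene","side"]:
    c=cam(n); ims.append(c[0])
    for t in ["corer_mid","rack","collet_mouth","collet_nut","nut_knob"]:
        for r in ctrl.outline_of(n,t):
            m=r["region"]; P=pts(c,m)
            if len(P)==0: continue
            print(n,t,round(r["score"],2),np.round(r["position"]),m.sum(),"med",np.median(P,0).round(3),"lo",np.percentile(P,2,axis=0).round(3),"hi",np.percentile(P,98,axis=0).round(3))
save(ims[0],"scene.png"); save(ims[1],"side.png")
E
```

```text
pics
0.0 [-3.30529835e-04  1.83839014e-01  9.82955979e-01 -8.07305225e-04] 0.0187
scene corer_mid 0.67 [228. 236.] 356 med [ 0.507 -0.092  0.068] lo [ 0.488 -0.116  0.049] hi [ 0.518 -0.079  0.11 ]
scene rack 0.74 [203. 238.] 3058 med [ 0.526 -0.146  0.048] lo [ 0.472 -0.283  0.003] hi [ 0.546 -0.051  0.052]
scene collet_mouth 0.84 [351. 314.] 3572 med [0.549 0.174 0.017] lo [0.488 0.115 0.01 ] hi [0.593 0.269 0.128]
scene collet_mouth 0.83 [434. 228.] 4826 med [0.307 0.272 0.023] lo [0.22  0.192 0.006] hi [0.367 0.387 0.169]
scene collet_mouth 0.74 [202. 127.] 3070 med [ 0.24  -0.304  0.031] lo [ 0.161 -0.399  0.008] hi [ 0.295 -0.191  0.166]
scene collet_nut 0.94 [210. 120.] 1063 med [ 0.223 -0.291  0.08 ] lo [ 0.192 -0.36   0.049] hi [ 0.261 -0.187  0.172]
scene collet_nut 0.68 [360. 315.] 1051 med [0.54  0.193 0.06 ] lo [0.511 0.137 0.023] hi [0.569 0.274 0.13 ]
scene collet_nut 0.57 [450. 210.] 1703 med [0.276 0.302 0.079] lo [ 0.132  0.227 -0.002] hi [0.328 0.416 0.171]
scene nut_knob 0.84 [447. 214.] 1518 med [0.284 0.3   0.08 ] lo [0.217 0.227 0.048] hi [0.328 0.393 0.171]
sc
[... 636 characters left out ...]
1 0.11  0.001] hi [0.598 0.268 0.123]
side collet_nut 0.91 [264. 164.] 499 med [0.529 0.17  0.059] lo [ 0.505  0.135 -0.001] hi [0.609 0.361 0.13 ]
side collet_nut 0.76 [313. 346.] 1356 med [ 0.206 -0.314  0.081] lo [ 0.174 -0.374  0.05 ] hi [ 0.253 -0.195  0.174]
side collet_nut 0.66 [165. 180.] 1057 med [0.255 0.28  0.079] lo [ 0.21   0.225 -0.001] hi [0.324 0.507 0.175]
side nut_knob 0.77 [167. 184.] 807 med [0.249 0.271 0.082] lo [0.21  0.226 0.052] hi [0.32  0.389 0.175]
side nut_knob 0.73 [265. 169.] 433 med [0.527 0.168 0.06 ] lo [0.505 0.135 0.036] hi [0.562 0.269 0.129]
side nut_knob 0.62 [312. 343.] 1524 med [ 0.207 -0.306  0.081] lo [ 0.174 -0.374  0.019] hi [ 0.256 -0.191  0.174]
```

```bash
python3 - <<'E'
import cv2
a=cv2.imread("pics/scene.png"); b=cv2.imread("pics/side.png")
s=a[180:360,130:430]; t=b[130:280,220:470]
s=cv2.resize(s,(600,360)); 
cv2.imwrite("pics/crop1.png",cv2.resize(a[190:370,140:440],(800,480),interpolation=cv2.INTER_CUBIC))
E
```

```text
(no output)
```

View pics/scene.png

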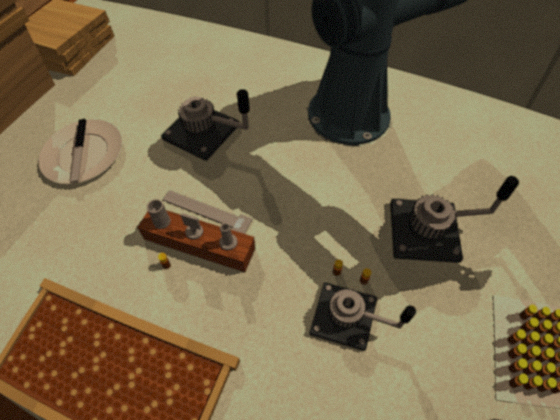

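View pics/crop1.png

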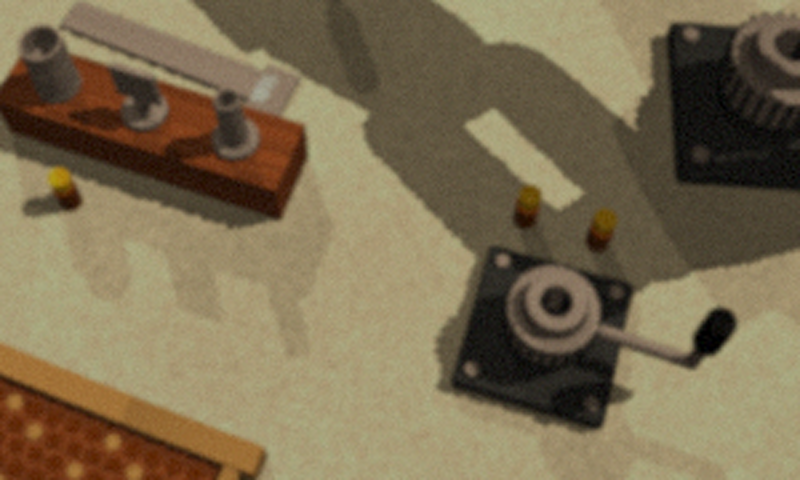

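The scene shows three stands: (203,125) and (432,225) are large, with knob tops at about 0.17 m. The one at (350,312) is the smallest, and its knob top at 0.13 m matches the text, so it is the one for the job. The rack holds a fat barrel at (157,212), a blade at (194,228) and the slim barrel at (228,236), which is the corer. The knob of the small stand is at (408,314).

```bash
cat > fit.py <<'E'
from h import *
from scipy.optimize import least_squares
def circ(P,r):
    c0=P[:,:2].mean(0)
    f=lambda c: np.hypot(*(P[:,:2]-c).T)-r
    return least_squares(f,c0,loss="soft_l1",f_scale=.002).x
E
python3 - <<'E'
from fit import *
allp={}
for n in ["scene","side"]:
    c=cam(n); P=pts(c,np.ones((420,560),bool)); allp[n]=P
    def box(x0,x1,y0,y1,z0,z1): 
        q=P; return q[(q[:,0]>x0)&(q[:,0]<x1)&(q[:,1]>y0)&(q[:,1]<y1)&(q[:,2]>z0)&(q[:,2]<z1)]
    b=box(.47,.54,-.13,-.06,.062,.106); print(n,"barrel",len(b),circ(b,.01) if len(b) else 0, "hi", box(.47,.54,-.13,-.06,.06,.14)[:,2].max())
    t=box(.47,.54,-.13,-.06,.100,.120); print("barreltop",t.mean(0),len(t))
    f=box(.48,.62,.1,.23,.068,.085); print("face",len(f),f.mean(0),np.median(f[:,2]),circ(f,.021),(f.min(0)+f.max(0))/2,np.ptp(f,axis=0))
    k=box(.46,.62,.2,.31,.095,.14); print("knob",len(k),circ(k,.010),k[:,2].max(), np.median(k,0))
    r=box(.44,.58,-.33,-.03,.042,.054); (ce,wh,a)=cv2.minAreaRect((r[:,:2]*1000).astype(np.float32)); print("rack",ce,wh,a)
    base=box(.45,.64,.08,.25,.006,.02); (ce,wh,a)=cv2.minAreaRect((base[:,:2]*1000).astype(np.float32)); print("base",ce,wh,a)
E
```

```text
scene barrel 151 [ 0.50145752 -0.09522865] hi 0.11157151547514121
barreltop [ 0.50222189 -0.09474711  0.10687681] 73
face 324 [0.53904816 0.16790628 0.07343828] 0.07367083262114243 [0.53738101 0.16676738] [0.53779131 0.16769141 0.07298601] [0.04074071 0.04077302 0.00977393]
knob 206 [0.53248341 0.26679247] 0.13232058952620296 [0.5379579  0.26587794 0.12695846]
rack (525.4255981445312, -170.54637145996094) (97.44113159179688, 243.0040740966797) 5.057743072509766
base (520.702880859375, 164.86351013183594) (146.5841827392578, 110.48651123046875) 6.068420886993408
side barrel 107 [ 0.50167847 -0.09578557] hi 0.11391214877066169
barreltop [ 0.50071236 -0.09660675  0.1069566 ] 53
face 117 [0.53568191 0.16530264 0.07531219] 0.07567333867733717 [0.5366771  0.16714831] [0.53810056 0.16799447 0.07505366] [0.04495867 0.04830772 0.01407317]
knob 83 [0.53266955 0.26791394] 0.1331273785284367 [0.5287377  0.26139028 0.12061242]
rack (522.9923706054688, -170.67459106445312) (98.56874084472656, 242.45046997070312) 5.0630364418029785
base (545.1746826171875, 161.7655792236328) (175.42823791503906, 160.1168212890625) 75.77680206298828
```

Call:
apply_moves(moves=[{"jaw": 1, "offset": [0, 0, 0], "rot": [0, 0, 10.7]}, {"jaw": 1, "offset": [0, 0, 0], "rot": [0, 0, 10.7]}, {"jaw": 1, "offset": [0, 0, 0], "rot": [0, 0, 10.7]}, {"jaw": 1, "offset": [0, 0, 0], "rot": [0, 0, 10.7]}, {"jaw": 1, "offset": [0, 0, 0], "rot": [0, 0, 10.7]}])

```text
time_s: 1.32
eef_pos: [0.2078, 0.5362, 0.2313]
eef_rot: [-0.0, 0.609, 0.793, 0.0]
wrist_force: [-0.3, -0.4, 0.1]
opening: 1.002
grasp_force: 0.0
```

Call:
apply_moves(moves=[{"jaw": 1, "offset": [0, 0, 0], "rot": [0, 0, 10.7]}, {"jaw": 1, "offset": [-50, 18, 0], "rot": [0, 0, 0]}, {"jaw": 1, "offset": [-50, 18, 0], "rot": [0, 0, 0]}, {"jaw": 1, "offset": [-50, 18, 0], "rot": [0, 0, 0]}, {"jaw": 1, "offset": [-50, 18, 0], "rot": [0, 0, 0]}])

```text
time_s: 1.95
eef_pos: [0.2962, 0.3412, 0.2315]
eef_rot: [0.0, 0.678, 0.735, 0.0]
wrist_force: [0.7, 0.4, 0.3]
opening: 1.002
grasp_force: 0.0
```

Call:
apply_moves(moves=[{"jaw": 1, "offset": [-50, 18, 0], "rot": [0, 0, 0]}, {"jaw": 1, "offset": [-50, 18, 0], "rot": [0, 0, 0]}, {"jaw": 1, "offset": [-50, 18, 0], "rot": [0, 0, 0]}, {"jaw": 1, "offset": [-50, 18, 0], "rot": [0, 0, 0]}, {"jaw": 1, "offset": [-50, 18, 0], "rot": [0, 0, 0]}])

```text
time_s: 2.58
eef_pos: [0.4061, 0.099, 0.2317]
eef_rot: [0.0, 0.678, 0.735, 0.0]
wrist_force: [1.1, 0.5, -0.7]
opening: 0.999
grasp_force: 0.0
```

Call:
apply_moves(moves=[{"jaw": 1, "offset": [-50, 19, 0], "rot": [0, 0, 0]}, {"jaw": 1, "offset": [-50, 20, 0], "rot": [0, 0, 0]}, {"jaw": 1, "offset": [-50, 20, 0], "rot": [0, 0, 0]}, {"jaw": 1, "offset": [-45, 19, 0], "rot": [0, 0, 0]}, {"jaw": 1, "offset": [0, 0, 0], "rot": [0, 0, 0]}])

```text
time_s: 3.2
eef_pos: [0.4998, -0.0904, 0.2312]
eef_rot: [0.0, 0.68, 0.734, -0.0]
wrist_force: [-0.1, 0.7, -0.5]
opening: 1.001
grasp_force: 0.0
```

```bash
cat > look.py <<'E'
from fit import *
def rel(p):  # world target -> tool axes shift in mm
    M=T(ctrl.get_obs()); return (M[:3,:3].T@(np.array(p)-M[:3,3])*1000).round(1)
E
python3 - <<'E'
from look import *
c=cam("wrist"); save(c[0],"w1.png"); P=pts(c,np.ones((420,560),bool))
print(ctrl.get_obs()["eef_pos"])
b=P[(abs(P[:,0]-.5015)<.025)&(abs(P[:,1]+.0955)<.025)]
for lo,hi in [(.04,.053),(.053,.06),(.062,.104),(.104,.12)]:
    q=b[(b[:,2]>lo)&(b[:,2]<hi)]; print(lo,len(q),q.mean(0) if len(q) else 0, circ(q,.01) if len(q)>5 else 0)
for r in ctrl.outline_of("wrist","corer_mid"): print(r["score"],r["position"],[atz(c,*r["position"],z).round(4) for z in (.083,.11)])
r=P[(abs(P[:,2]-.049)<.005)&(abs(P[:,0]-.51)<.08)]; print(cv2.minAreaRect((r[:,:2]*1000).astype(np.float32)))
E
```

```text
[ 0.49897194 -0.08854269  0.23100759]
0.04 1177 [ 0.50253193 -0.09247591  0.04978207] [ 0.50412346 -0.09033444]
0.053 493 [ 0.49952962 -0.08786401  0.05572215] [ 0.49975928 -0.09014688]
0.062 419 [ 0.4999085  -0.09053267  0.08982383] [ 0.49966919 -0.09213436]
0.104 239 [ 0.49993952 -0.0930253   0.10887943] [ 0.50009717 -0.0928266 ]
0.71 [282.1, 197.4] [array([ 0.4995, -0.0901,  0.083 ]), array([ 0.499 , -0.0831,  0.11  ])]
((505.93841552734375, -168.80245971679688), (60.56401443481445, 239.47964477539062), 4.597126007080078)
```

View pics/w1.png

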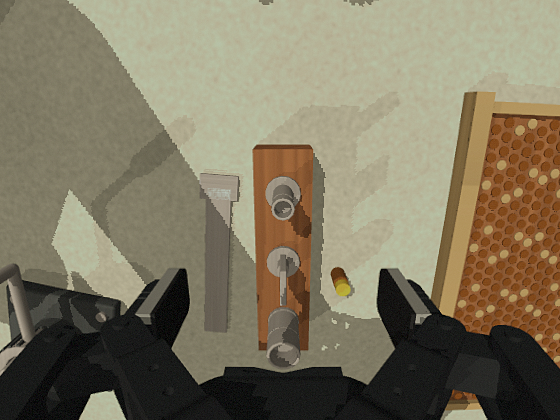

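Call:
apply_moves(moves=[{"jaw": 1, "offset": [-5, 1, 45], "rot": [0, 0, 0]}, {"jaw": 1, "offset": [0, 0, 45], "rot": [0, 0, 0]}, {"jaw": 1, "offset": [0, 0, 40], "rot": [0, 0, 0]}, {"jaw": 1, "offset": [0, 0, 27], "rot": [0, 0, 0]}, {"jaw": 1, "offset": [0, 0, 0], "rot": [0, 0, 0]}])

```text
time_s: 3.92
eef_pos: [0.4981, -0.0902, 0.0725]
eef_rot: [-0.002, 0.677, 0.736, -0.001]
wrist_force: [0.0, -0.5, 1.6]
opening: 0.998
grasp_force: 0.0
```

Call:
apply_moves(moves=[{"jaw": 0, "offset": [0, 0, 0], "rot": [0, 0, 0]}, {"jaw": 0, "offset": [0, 0, 0], "rot": [0, 0, 0]}, {"jaw": 0, "offset": [0, 0, 0], "rot": [0, 0, 0]}, {"jaw": 0, "offset": [0, 0, 0], "rot": [0, 0, 0]}, {"jaw": 0, "offset": [0, 0, 0], "rot": [0, 0, 0]}])

```text
time_s: 4.55
eef_pos: [0.5007, -0.0926, 0.0752]
eef_rot: [0.0, 0.678, 0.735, 0.0]
wrist_force: [-1.5, 0.4, 6.3]
opening: 0.213
grasp_force: 58.5
```

Call:
apply_moves(moves=[{"jaw": 0, "offset": [0, 0, -15], "rot": [0, 0, 0]}, {"jaw": 0, "offset": [0, 0, -30], "rot": [0, 0, 0]}, {"jaw": 0, "offset": [0, 0, -35], "rot": [0, 0, 0]}, {"jaw": 0, "offset": [0, 0, -35], "rot": [0, 0, 0]}, {"jaw": 0, "offset": [0, 0, 0], "rot": [0, 0, 0]}])

```text
time_s: 5.18
eef_pos: [0.5024, -0.0933, 0.1932]
eef_rot: [0.003, 0.678, 0.735, 0.001]
wrist_force: [0.1, -0.8, -1.2]
opening: 0.211
grasp_force: 58.6
```

Call:
apply_moves(moves=[{"jaw": 0, "offset": [20, 3, 0], "rot": [0, 0, 0]}, {"jaw": 0, "offset": [40, 10, 0], "rot": [0, 0, 0]}, {"jaw": 0, "offset": [40, 10, 0], "rot": [0, 0, 0]}, {"jaw": 0, "offset": [40, 10, 0], "rot": [0, 0, 0]}, {"jaw": 0, "offset": [20, 5, 0], "rot": [0, 0, 0]}])

```text
time_s: 5.8
eef_pos: [0.5245, 0.0722, 0.1883]
eef_rot: [-0.001, 0.677, 0.736, -0.0]
wrist_force: [-0.2, -0.1, -0.6]
opening: 0.214
grasp_force: 58.6
```

```bash
python3 - <<'E'
from look import *
c=cam("wrist"); save(c[0],"w2.png"); P=pts(c,np.ones((420,560),bool))
print(ctrl.get_obs()["eef_pos"])
f=P[(abs(P[:,0]-.537)<.035)&(abs(P[:,1]-.167)<.035)&(abs(P[:,2]-.0745)<.004)]
print(len(f),f.mean(0),np.median(f[:,2])); (ce,r)=cv2.minEnclosingCircle((f[:,:2]*1000).astype(np.float32)); print(ce,r)
rr=np.hypot(*(f[:,:2]-f[:,:2].mean(0)).T); print(np.percentile(rr,[2,50,98]),"ring fit",circ(f,.0158))
k=P[(abs(P[:,0]-.5326)<.03)&(abs(P[:,1]-.267)<.03)&(P[:,2]>.095)]; print("knob",len(k),k.mean(0),circ(k,.01))
for z0,z1 in[(.126,.135),(.095,.124)]:
    q=k[(k[:,2]>z0)&(k[:,2]<z1)]; print(len(q),q.mean(0) if len(q) else 0)
# held corer points near TCP
o=T(ctrl.get_obs()); Q=(P-o[:3,3])@o[:3,:3]
h=Q[(abs(Q[:,0])<.03)&(abs(Q[:,1])<.022)&(Q[:,2]>-.03)&(Q[:,2]<.08)]
for a in np.arange(-.03,.08,.01):
    g=h[(h[:,2]>=a)&(h[:,2]<a+.01)]; print(round(a,3),len(g),g.mean(0).round(4) if len(g) else "")
E
```

```text
[0.52468832 0.07371113 0.18833478]
1936 [0.53611811 0.17029473 0.07443112] 0.07454734264707291
(536.1356201171875, 169.83831787109375) 21.0830078125
[0.01021096 0.01631216 0.02075855] ring fit [0.5359733  0.16974686]<stdin>:7: RuntimeWarning: Mean of empty slice.
  ret = um.true_divide(
fit.py:4: RuntimeWarning: Mean of empty slice.
  c0=P[:,:2].mean(0)
Traceback (most recent call last):
  File "fit.py", line 6, in circ
    return least_squares(f,c0,loss="soft_l1",f_scale=.002).x
           ~~~~~~~~~~~~~^^^^^^^^^^^^^^^^^^^^^^^^^^^^^^^^^^
ValueError: Initial guess is outside of provided bounds
```

View pics/w2.png

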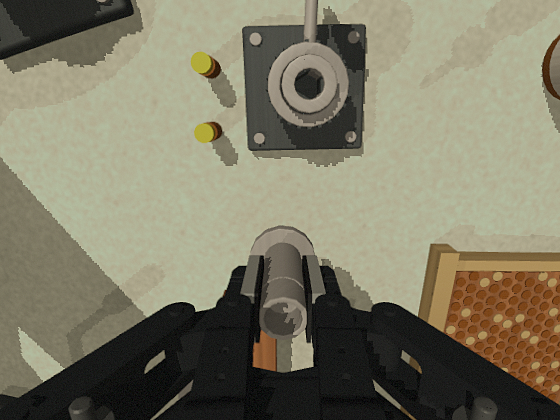

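The collet face is ringed at (308,83), and the corer is held upright with its collar at (283,240).

Call:
apply_moves(moves=[{"jaw": 0, "offset": [30, 6, 0], "rot": [0, 0, 0]}, {"jaw": 0, "offset": [40, 8, 0], "rot": [0, 0, 0]}, {"jaw": 0, "offset": [25, 5, 0], "rot": [0, 0, 0]}, {"jaw": 0, "offset": [0, 0, 0], "rot": [0, 0, 0]}, {"jaw": 0, "offset": [0, 0, 0], "rot": [0, 0, 0]}])

```text
time_s: 6.48
eef_pos: [0.5361, 0.1656, 0.1886]
eef_rot: [-0.0, 0.678, 0.735, -0.001]
wrist_force: [0.3, -0.3, -0.2]
opening: 0.213
grasp_force: 58.7
```

```bash
python3 - <<'E'
from look import *
c=cam("wrist"); P=pts(c,np.ones((420,560),bool)); s=cam("scene"); save(s[0][220:360,260:440],"s2.png")
print(ctrl.get_obs()["eef_pos"], rel([.536,.1695,.188]))
o=T(ctrl.get_obs())
for n,X in [("wrist",P),("scene",pts(s,np.ones((420,560),bool)))]:
  Q=(X-o[:3,3])@o[:3,:3]
  h=Q[(abs(Q[:,0])<.03)&(abs(Q[:,1])<.022)&(Q[:,2]>-.04)&(Q[:,2]<.09)]
  for a,b,r in [(-.033,-.022,.01),(.006,.017,.01),(.018,.026,.018),(.028,.06,.005)]:
    g=h[(h[:,2]>=a)&(h[:,2]<b)]; print(n,a,len(g),g.mean(0).round(4) if len(g) else "",circ(g,r).round(4) if len(g)>5 else "")
E
```

```text
[0.53642794 0.16534537 0.18898066] [ 4.2 -0.1  1. ]
wrist -0.033 2052 [ 0.0048 -0.0001 -0.0276] [ 0.0027 -0.0001]
wrist 0.006 311 [ 0.0077 -0.0004  0.0114] [-0.0005 -0.0005]
wrist 0.018 1213 [ 0.0102 -0.0005  0.0201] [-0.0044 -0.0006]
wrist 0.028 0  
scene -0.033 0  
scene 0.006 1 [-0.0132  0.0026  0.0133] 
scene 0.018 101 [-0.0111  0.0082  0.0212] [-0.0008  0.0004]
scene 0.028 6 [-0.0043  0.0054  0.058 ] [-0.0034  0.001 ]
```

Call:
apply_moves(moves=[{"jaw": 0, "offset": [3.5, 0, 10], "rot": [0, 0, 0]}, {"jaw": 0, "offset": [0, 0, 20], "rot": [0, 0, 0]}, {"jaw": 0, "offset": [0, 0, 15], "rot": [0, 0, 0]}, {"jaw": 0, "offset": [0, 0, 10], "rot": [0, 0, 0]}, {"jaw": 0, "offset": [0, 0, 0], "rot": [0, 0, 0]}])

```text
time_s: 7.2
eef_pos: [0.5357, 0.1697, 0.1333]
eef_rot: [-0.001, 0.678, 0.735, -0.001]
wrist_force: [-0.8, 0.1, -0.9]
opening: 0.212
grasp_force: 58.7
```

Call:
apply_moves(moves=[{"jaw": 0, "offset": [0, 0, 5], "rot": [0, 0, 0]}, {"jaw": 0, "offset": [0, 0, 10], "rot": [0, 0, 0]}, {"jaw": 0, "offset": [0, 0, 10], "rot": [0, 0, 0]}, {"jaw": 0, "offset": [0, 0, 5], "rot": [0, 0, 0]}, {"jaw": 0, "offset": [0, 0, 0], "rot": [0, 0, 0]}])

```text
time_s: 7.82
eef_pos: [0.5359, 0.1698, 0.1036]
eef_rot: [-0.0, 0.678, 0.735, -0.0]
wrist_force: [0.3, -0.8, -0.3]
opening: 0.215
grasp_force: 58.7
```

Call:
apply_moves(moves=[{"jaw": 0, "offset": [0, 0, 1.5], "rot": [0, 0, 0]}, {"jaw": 0, "offset": [0, 0, 1], "rot": [0, 0, 0]}, {"jaw": 0, "offset": [0, 0, 1], "rot": [0, 0, 0]}, {"jaw": 0, "offset": [0, 0, 0], "rot": [0, 0, 0]}, {"jaw": 0, "offset": [0, 0, 0], "rot": [0, 0, 0]}])

```text
time_s: 8.45
eef_pos: [0.5364, 0.1699, 0.1008]
eef_rot: [0.0, 0.678, 0.735, 0.0]
wrist_force: [-0.5, 0.3, -0.4]
opening: 0.211
grasp_force: 58.7
```

Call:
apply_moves(moves=[{"jaw": 1, "offset": [0, 0, 0], "rot": [0, 0, 0]}, {"jaw": 1, "offset": [0, 0, 0], "rot": [0, 0, 0]}, {"jaw": 1, "offset": [0, 0, 0], "rot": [0, 0, 0]}, {"jaw": 1, "offset": [0, 0, 0], "rot": [0, 0, 0]}, {"jaw": 1, "offset": [0, 0, -20], "rot": [0, 0, 0]}])

```text
time_s: 9.07
eef_pos: [0.5349, 0.1697, 0.1194]
eef_rot: [-0.001, 0.678, 0.735, -0.001]
wrist_force: [-0.5, 0.2, 0.1]
opening: 1.001
grasp_force: 0.0
```

Call:
apply_moves(moves=[{"jaw": 1, "offset": [0, 0, -30], "rot": [0, 0, 0]}, {"jaw": 1, "offset": [-10, 0, -40], "rot": [0, 0, 0]}, {"jaw": 1, "offset": [-10, 0, -40], "rot": [0, 0, 0]}, {"jaw": 1, "offset": [0, 0, -10], "rot": [0, 0, 0]}, {"jaw": 1, "offset": [0, 0, 0], "rot": [0, 0, 0]}])

```text
time_s: 9.7
eef_pos: [0.538, 0.1501, 0.2409]
eef_rot: [0.0, 0.678, 0.735, 0.0]
wrist_force: [-0.1, 0.4, -0.1]
opening: 0.997
grasp_force: 0.0
```

```bash
python3 - <<'E'
from look import *
c=cam("wrist"); save(c[0],"w3.png"); P=pts(c,np.ones((420,560),bool))
o=ctrl.get_obs(); print(o["eef_pos"],o["opening"])
k=P[(abs(P[:,0]-.5326)<.03)&(abs(P[:,1]-.267)<.03)&(P[:,2]>.095)&(P[:,2]<.15)]; print("knob",len(k))
for z0,z1 in[(.126,.135),(.095,.124)]:
    q=k[(k[:,2]>z0)&(k[:,2]<z1)]; print(len(q),q.mean(0) if len(q) else 0, circ(q,.01) if len(q)>5 else 0)
b=P[(abs(P[:,0]-.536)<.025)&(abs(P[:,1]-.17)<.03)]
for z0,z1,r in[(.078,.084,.018),(.09,.125,.01),(.13,.14,.01)]:
    q=b[(b[:,2]>z0)&(b[:,2]<z1)]; print(z0,len(q),q.mean(0) if len(q) else 0,circ(q,r) if len(q)>5 else 0)
print("top",np.percentile(b[:,2],99.5))
E
```

```text
[0.53732182 0.15011177 0.23962465] 0.998589568346053
knob 755
639 [0.53172388 0.26937463 0.1294149 ] [0.52797601 0.26924506]
110 [0.5318772  0.26160541 0.11151904] [0.53168654 0.26973704]
0.078 545 [0.53529187 0.1747761  0.0806963 ] [0.5362048  0.16426122]
0.09 364 [0.535716   0.17107932 0.11557821] [0.54052192 0.17227074]
0.13 264 [0.53583746 0.16944822 0.13409726] [0.5358111  0.16938883]
top 0.33754400861557354
```

View pics/w3.png

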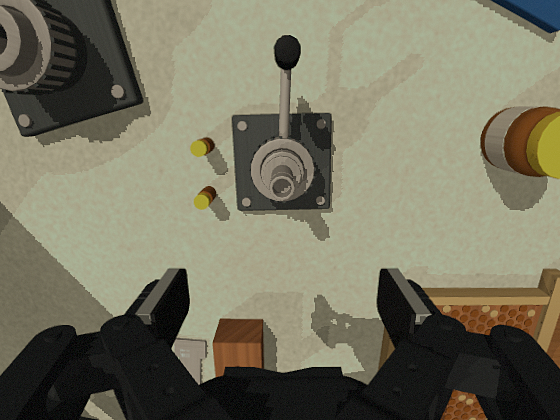

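The corer stands in the collet at (283,175), with its barrel top at z = 0.135 as expected. The knob is at (287,50).

Call:
apply_moves(moves=[{"jaw": 1, "offset": [50, 2, 0], "rot": [0, 0, 0]}, {"jaw": 1, "offset": [50, 2, 0], "rot": [0, 0, 0]}, {"jaw": 1, "offset": [19, 0, 30], "rot": [0, 0, 0]}, {"jaw": 1, "offset": [0, 0, 40], "rot": [0, 0, 0]}, {"jaw": 1, "offset": [0, 0, 0], "rot": [0, 0, 0]}])

```text
time_s: 10.38
eef_pos: [0.5283, 0.2684, 0.1651]
eef_rot: [-0.003, 0.678, 0.735, -0.005]
wrist_force: [-0.5, -0.2, -0.1]
opening: 1.003
grasp_force: 0.0
```

Call:
apply_moves(moves=[{"jaw": 1, "offset": [0, 0, 30], "rot": [0, 0, 0]}, {"jaw": 1, "offset": [0, 0, 25], "rot": [0, 0, 0]}, {"jaw": 1, "offset": [0, 0, 19], "rot": [0, 0, 0]}, {"jaw": 0, "offset": [0, 0, 0], "rot": [0, 0, 0]}, {"jaw": 0, "offset": [0, 0, 0], "rot": [0, 0, 0]}])

```text
time_s: 11.0
eef_pos: [0.5332, 0.269, 0.0979]
eef_rot: [0.0, 0.678, 0.735, 0.001]
wrist_force: [-0.3, -0.4, -0.0]
opening: 0.602
grasp_force: 0.0
```

Call:
apply_moves(moves=[{"jaw": 0, "offset": [0, 0, 0], "rot": [0, 0, 0]}, {"jaw": 0, "offset": [0, 0, 0], "rot": [0, 0, 0]}, {"jaw": 0, "offset": [0, 0, 0], "rot": [0, 0, 0]}, {"jaw": 0, "offset": [0, 0, 0], "rot": [0, 0, 0]}, {"jaw": 0, "offset": [0, 0, 0], "rot": [0, 0, 0]}])

```text
time_s: 11.62
eef_pos: [0.5329, 0.2691, 0.0981]
eef_rot: [0.0, 0.678, 0.735, 0.001]
wrist_force: [-2.0, 0.2, 6.9]
opening: 0.215
grasp_force: 58.4
```

```bash
python3 - <<'E'
from look import *
o=ctrl.get_obs(); print(o["q"],o["eef_pos"],o["opening"],o["wrist_force"])
M=T(o); print(M[:3,:3].round(3), M[:3,:3].T@(np.array([.536,.1695,M[2,3]])-M[:3,3]))
E
```

```text
[2.69008906e-01 3.76186857e-01 1.65217887e+00 6.77181072e-06
 1.11179164e+00 1.88429741e-01] [0.53288639 0.26910898 0.09806339] 0.2150913931204357 [-1.9723792   0.2400304   6.86938119]
[[-0.08   0.997  0.001]
 [ 0.997  0.08   0.   ]
 [ 0.     0.001 -1.   ]] [-9.95364005e-02 -4.91389139e-03 -3.42771378e-05]
```

Call:
apply_moves(moves=[{"jaw": 0, "offset": [-0.8, 8.7, 0], "rot": [0, 0, 5]}, {"jaw": 0, "offset": [-0.8, 8.7, 0], "rot": [0, 0, 5]}, {"jaw": 0, "offset": [-0.8, 8.7, 0], "rot": [0, 0, 5]}, {"jaw": 0, "offset": [-0.8, 8.7, 0], "rot": [0, 0, 5]}, {"jaw": 0, "offset": [0, 0, 0], "rot": [0, 0, 0]}])

```text
time_s: 12.25
eef_pos: [0.5682, 0.2639, 0.0981]
eef_rot: [0.001, 0.796, 0.606, 0.001]
wrist_force: [0.6, -1.8, 5.2]
opening: 0.215
grasp_force: 58.9
```

```bash
cat > st.py <<'E'
from look import *
o=ctrl.get_obs(); M=T(o); d=M[:2,3]-[.536,.1695]
print(o["q"].round(2) if hasattr(o["q"],"round") else o["q"][5],M[:3,3].round(4),np.round(o["wrist_force"],1),"r",np.hypot(*d),"bearing",np.degrees(np.arctan2(d[1],d[0])), "yaw",np.degrees(np.arctan2(M[1,1],M[0,1])),"centre in tool",(M[:2,:2].T@-d*1000).round(1))
E
python3 st.py
```

```text
[ 0.25  0.43  1.57 -0.    1.13  0.52] [0.5682 0.2639 0.0981] [ 0.6 -1.8  5.2] r 0.09972325619177572 bearing 71.17130247429468 yaw -15.456043376759421 centre in tool [-99.6  -5.9]
```

Call:
apply_moves(moves=[{"jaw": 0, "offset": [-0.8, 8.7, 0], "rot": [0, 0, 5]}, {"jaw": 0, "offset": [-0.8, 8.7, 0], "rot": [0, 0, 5]}, {"jaw": 0, "offset": [-0.8, 8.7, 0], "rot": [0, 0, 5]}, {"jaw": 0, "offset": [-0.8, 8.7, 0], "rot": [0, 0, 5]}, {"jaw": 0, "offset": [0, 0, 0], "rot": [0, 0, 0]}])

```text
time_s: 12.88
eef_pos: [0.5987, 0.2473, 0.0981]
eef_rot: [0.0, 0.889, 0.458, 0.001]
wrist_force: [0.3, -2.4, 4.3]
opening: 0.214
grasp_force: 59.0
```

```bash
python3 st.py
```

```text
[ 0.21  0.47  1.51 -0.    1.15  0.83] [0.5987 0.2473 0.0981] [ 0.3 -2.4  4.3] r 0.0998981096284982 bearing 51.13548426724737 yaw -35.448571286182016 centre in tool [-99.7  -6. ]
```

Turned about 40°; continuing in smaller steps while watching the force.

Call:
apply_moves(moves=[{"jaw": 0, "offset": [-0.6, 7, 0], "rot": [0, 0, 4]}, {"jaw": 0, "offset": [-0.6, 7, 0], "rot": [0, 0, 4]}, {"jaw": 0, "offset": [-0.6, 5.2, 0], "rot": [0, 0, 3]}, {"jaw": 0, "offset": [-0.4, 3.5, 0], "rot": [0, 0, 2]}, {"jaw": 0, "offset": [0, 0, 0], "rot": [0, 0, 0]}])

```text
time_s: 13.5
eef_pos: [0.6137, 0.2325, 0.0981]
eef_rot: [-0.001, 0.935, 0.356, 0.001]
wrist_force: [-1.9, 4.1, 6.0]
opening: 0.216
grasp_force: 59.1
```

```bash
python3 st.py
```

```text
[0.18 0.49 1.49 0.   1.16 1.02] [0.6137 0.2325 0.0981] [-1.9  4.1  6. ] r 0.10001415995495895 bearing 39.03458552435723 yaw -48.3375621315422 centre in tool [-99.9  -4.6]
```

Call:
apply_moves(moves=[{"jaw": 0, "offset": [-0.3, 3.5, 0], "rot": [0, 0, 2]}, {"jaw": 0, "offset": [-0.3, 3.5, 0], "rot": [0, 0, 2]}, {"jaw": 0, "offset": [-0.3, 3.5, 0], "rot": [0, 0, 2]}, {"jaw": 0, "offset": [0, 0, 0], "rot": [0, 0, 0]}, {"jaw": 0, "offset": [0, 0, 0], "rot": [0, 0, 0]}])

```text
time_s: 14.12
eef_pos: [0.6159, 0.2289, 0.098]
eef_rot: [-0.004, 0.951, 0.308, -0.001]
wrist_force: [-14.1, 19.6, 11.0]
opening: 0.214
grasp_force: 60.5
```

```bash
python3 st.py
```

```text
[0.17 0.5  1.48 0.01 1.17 1.11] [0.6159 0.2289 0.098 ] [-14.1  19.6  11. ] r 0.09951898423807948 bearing 36.62225395216439 yaw -54.155900012622624 centre in tool [-99.5   1.4]
```

Call:
apply_moves(moves=[{"jaw": 0, "offset": [-0.2, 3, 0], "rot": [0, 0, 0]}, {"jaw": 0, "offset": [-0.2, 3, 0], "rot": [0, 0, 0]}, {"jaw": 0, "offset": [0, 0, 0], "rot": [0, 0, 0]}, {"jaw": 0, "offset": [0, 0, 0], "rot": [0, 0, 0]}, {"jaw": 0, "offset": [0, 0, 0], "rot": [0, 0, 0]}])

```text
time_s: 14.75
eef_pos: [0.6158, 0.2286, 0.0979]
eef_rot: [-0.008, 0.951, 0.308, -0.003]
wrist_force: [-25.1, 35.0, 17.4]
opening: 0.213
grasp_force: 62.7
```

```bash
python3 st.py
```

```text
[0.17 0.5  1.48 0.02 1.17 1.11] [0.6158 0.2286 0.0979] [-25.1  35.   17.4] r 0.09928265910168417 bearing 36.547542226277095 yaw -54.1080410488278 centre in tool [-99.3   1.1]
```

Call:
apply_moves(moves=[{"jaw": 0, "offset": [0, -3, 0], "rot": [0, 0, 0]}, {"jaw": 0, "offset": [0, -3, 0], "rot": [0, 0, 0]}, {"jaw": 0, "offset": [0, -2, 0], "rot": [0, 0, 0]}, {"jaw": 0, "offset": [0, 0, 0], "rot": [0, 0, 0]}, {"jaw": 0, "offset": [0, 0, 0], "rot": [0, 0, 0]}])

```text
time_s: 15.38
eef_pos: [0.6156, 0.2289, 0.0979]
eef_rot: [-0.003, 0.952, 0.307, -0.0]
wrist_force: [-9.3, 14.9, 9.5]
opening: 0.216
grasp_force: 60.5
```

Call:
apply_moves(moves=[{"jaw": 1, "offset": [0, 0, 0], "rot": [0, 0, 0]}, {"jaw": 1, "offset": [0, 0, 0], "rot": [0, 0, 0]}, {"jaw": 1, "offset": [0, 0, 0], "rot": [0, 0, 0]}, {"jaw": 1, "offset": [0, 0, 0], "rot": [0, 0, 0]}, {"jaw": 1, "offset": [0, 0, 0], "rot": [0, 0, 0]}])

```text
time_s: 16.0
eef_pos: [0.618, 0.2237, 0.0968]
eef_rot: [0.0, 0.952, 0.306, 0.0]
wrist_force: [0.2, 0.3, 0.3]
opening: 1.001
grasp_force: 0.0
```

Call:
apply_moves(moves=[{"jaw": 1, "offset": [0, 0, -20], "rot": [0, 0, 0]}, {"jaw": 1, "offset": [0, 0, -30], "rot": [0, 0, 0]}, {"jaw": 1, "offset": [0, 0, -40], "rot": [0, 0, 0]}, {"jaw": 1, "offset": [-30, 0, -40], "rot": [0, 0, 0]}, {"jaw": 1, "offset": [-30, 0, 0], "rot": [0, 0, 0]}])

```text
time_s: 16.62
eef_pos: [0.5713, 0.1891, 0.233]
eef_rot: [0.001, 0.952, 0.306, 0.005]
wrist_force: [1.6, -1.2, -0.6]
opening: 1.0
grasp_force: 0.0
```

Call:
apply_moves(moves=[{"jaw": 1, "offset": [-60, 0, 0], "rot": [0, 0, 0]}, {"jaw": 1, "offset": [-40, 0, 0], "rot": [0, 0, 0]}, {"jaw": 1, "offset": [0, 0, 0], "rot": [0, 0, 0]}, {"jaw": 1, "offset": [0, 0, 0], "rot": [0, 0, 0]}, {"jaw": 1, "offset": [0, 0, 0], "rot": [0, 0, 0]}])

```text
time_s: 17.25
eef_pos: [0.4888, 0.1313, 0.2275]
eef_rot: [0.0, 0.952, 0.306, 0.001]
wrist_force: [0.1, -0.6, -0.2]
opening: 1.003
grasp_force: 0.0
```

```bash
python3 - <<'E'
from look import *
c=cam("wrist"); save(c[0],"w4.png"); P=pts(c,np.ones((420,560),bool))
o=ctrl.get_obs(); print(o["time_s"],o["eef_pos"],o["opening"])
k=P[(P[:,2]>.124)&(P[:,2]<.134)&(np.abs(np.hypot(P[:,0]-.536,P[:,1]-.1695)-.1)<.02)]; m=k.mean(0); print("knob",len(k),m,np.degrees(np.arctan2(m[1]-.1695,m[0]-.536)))
b=P[(abs(P[:,0]-.536)<.02)&(abs(P[:,1]-.17)<.02)&(P[:,2]>.13)&(P[:,2]<.145)]; print(len(b),b.mean(0))
E
```

```text
17.3 [0.4885924  0.13126192 0.22713343] 1.00095886723091
knob 0 [nan nan nan] nan
290 [0.53629084 0.17005228 0.13433368]<stdin>:4: RuntimeWarning: Mean of empty slice.
  ret = um.true_divide(
```

View pics/w4.png

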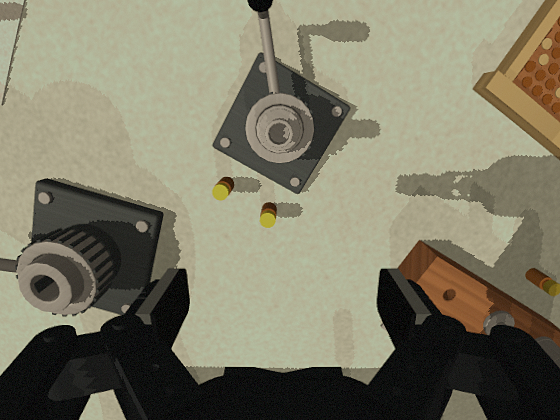

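The corer stands upright in the collet at (280,130). The knob is cut off at the top edge (260,3), so I'll measure it with the scene camera.

```bash
python3 - <<'E'
from fit import *
for n in ["scene","side"]:
    c=cam(n); P=pts(c,np.ones((420,560),bool)); C=np.array([.537,.167])
    k=P[(P[:,2]>.095)&(P[:,2]<.136)&(np.abs(np.hypot(*(P[:,:2]-C).T)-.1)<.022)&(P[:,0]>.54)]
    if len(k)>10: m=circ(k,.01); print(n,len(k),m,np.degrees(np.arctan2(*(m-C)[::-1])))
E
```

```text
scene 181 [0.60840558 0.23722939] 44.52420874150149
side 84 [0.60904816 0.2363584 ] 43.910282424640165
```

The nut ran into a rigid stop at 43 N, then sprang back about 0.13 rad. That puts it at about 1.07 rad, gripping.

```bash
python3 -c "
from bench import ctrl
print(ctrl.hand_in())"
```

```text
the job is handed in; nothing more can be done
None
```

The job is handed in, but the hand-in returned no verdict: the slim corer stands upright in the smallest collet with its collar on the face, the nut was turned to its stop and sprang back to about 1.07 rad (worked out from the stop and the knob's position, not read directly), and the gripper has let go and is clear.

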